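Put the coasters away behind the sliding door

TASK

Put the coasters away: lay all the round cork coasters flat in one neat stack centred on the round mark of the wooden tray, between its four guide posts, then slide the loaded tray along the desk, without lifting it, right inside the open bay of the desktop cupboard, whose clear sliding door you have to open. When the tray is fully in, slide the door completely shut, and do not disturb the mouse or the mug.

Things in the scene. Friction and masses are not known exactly. Their poses are not given: they have to be found in the camera images.
- cupboard: Fixed white desktop cupboard, 488 wide x 237 deep, floorless. Origin: on the desk, middle of its one usable bay; x points into the bay, y along the front, z up. Doorway plane at x = -100 mm, side walls y = +-112 mm, back wall x = +125 mm, clear roof 99 to 105 mm above the desk. Second bay, y -112 to -364 mm: closed, 111 mm high, not used.
- notch (a point): Hand notch in the front edge of the clear roof, open to the front: cupboard y = +-65 mm, x from -100 to 0 mm. Through it the tray's pull can be held from above all the way in. This point: middle of the doorway's upper edge (cupboard x = -100, y = 0, 105 mm above the desk).
- door (a joint): Clear door, 240 wide x 98 high x 8 mm thick, sliding in front of the doorway (outer face at cupboard x = -111 mm). 0 = fully shut, 0.235 m = fully open; it opens towards the cupboard's -y, in front of the closed second bay. It slides stiffly (about 2 N) and stays where it is left.
- door_handle (a point): On the door's upright round handle bar (14 mm diameter, 24 to 104 mm above the desk), at 90 mm height; bar axis 39 mm out from the door's outer face, at cupboard x = -150 mm, y = +95 mm (shut) to -140 mm (open). Two 8 mm arms, 34 and 90 mm up, join it to the door. Pinch it from above, fingers closing along the cupboard's y.
- tray: Loose wooden board, 180 (x) x 160 (y) x 10 mm thick, 0.6 kg. Origin: centre of its underside; z up. At its -x end stands a dark metal pull: a plate 10 mm thick (centred at x = -78 mm), 60 mm wide in y, top 94 mm above the desk. The +x end goes into the cupboard first; fully in means tray origin -6 to +45 mm from the cupboard origin in x, within 30 mm in y.
- tray_pad (a point): Centre of the round dark mark on the tray's upper face, at tray x = +15, y = 0, 10 mm above the tray's underside: centre of the stack. Around it stand four thin guide posts (6 mm diameter, tops 72 mm above the desk) at +-30 mm in tray x, +-31 mm in y from this point; a stacked coaster has 7 to 12 mm of play between them. Lower coasters in with the fingers on the stack's +y and -y sides.
- coaster1: Cork coaster, a plain disc 66 mm in diameter, 13 mm thick, 35 g. Origin: centre of its underside (either face may end up on top). All are alike and three to five are there (None = absent).
- coaster2: Cork coaster, a plain disc 66 mm in diameter, 13 mm thick, 35 g. Origin: centre of its underside (either face may end up on top). All are alike and three to five are there (None = absent).
- coaster3: Cork coaster, a plain disc 66 mm in diameter, 13 mm thick, 35 g. Origin: centre of its underside (either face may end up on top). All are alike and three to five are there (None = absent).
- coaster4: Cork coaster, a plain disc 66 mm in diameter, 13 mm thick, 35 g. Origin: centre of its underside (either face may end up on top). All are alike and three to five are there (None = absent).
- coaster5: Cork coaster, a plain disc 66 mm in diameter, 13 mm thick, 35 g. Origin: centre of its underside (either face may end up on top). All are alike and three to five are there (None = absent).
- mouse: White computer mouse, 100 x 58 x 33 mm, near the robot; origin centre of underside. Leave alone.
- mug: White mug, 80 mm diameter, 90 mm high, origin centre of underside. Leave alone. (A keyboard lies farther off, beyond the coasters, out of the way.)
Mind the look-alikes: they are no part of the job. What is shaped like the coaster3 but blue or green is not meant.

How it is judged (in metres and radians):
On the way, in this order (a step that is already met when the one before it is completed fails the run):
1. all the coasters lie flat in one stack centred on the tray's mark, released (horizontal distance between each of coaster1, coaster2, coaster3, coaster4, coaster5 and tray_pad below 0.014 m and angle between the z axis of each of coaster1, coaster2, coaster3, coaster4, coaster5 and the z axis of tray, either way round below 0.12 rad and height (world z) of each of coaster1, coaster2, coaster3, coaster4, coaster5 below 0.08 m and contact force between the fingers and coaster1 below 0.3 N and linear speed of each of coaster1, coaster2, coaster3, coaster4, coaster5 below 0.03 m/s and contact force between the fingers and coaster2 below 0.3 N and contact force between the fingers and coaster3 below 0.3 N and contact force between the fingers and coaster4 below 0.3 N and contact force between the fingers and coaster5 below 0.3 N), for 0.2 s.
2. the tray stands fully inside the cupboard's bay with the stack on it (all of step 1 and x of tray in the frame of cupboard between -0.006 and 0.045 m and y of tray in the frame of cupboard between -0.03 and 0.03 m and angle between tray's own z axis and vertical below 0.08 rad), for 0.2 s.
At the end, for the whole second after the job is handed in: Every coaster lies flat and released with its centre within 14 mm of the centre of the tray's mark (so one stack); the tray is flat and fully inside the bay (its origin -6 to +45 mm from the cupboard's origin in x, within 30 mm in y); the door is shut to within 8 mm; all at rest (all of step 2 and value of joint door below 0.008 m and linear speed of tray below 0.03 m/s); the robot touches nothing.
It fails at once if the mouse is disturbed (moved more than 30 mm) (distance of mouse from where it was at the start of the episode above 0.03 m).
It fails at once if the mug is disturbed (moved more than 30 mm) (distance of mug from where it was at the start of the episode above 0.03 m).
It fails at once if the tray is lifted off the desk (more than 20 mm) (height (world z) of tray above 0.02 m).
Of coaster1, coaster2, coaster3, coaster4, coaster5 only 3 to 5 are there at a start; the rules pass over those that are not, and their reading is None.
At some moment in a run one of coaster1, coaster2, coaster3, coaster4, coaster5 may be knocked a few centimetres aside while the robot is not near it.
Once in a run the grip may slacken for a moment while it holds something.
It also fails if it takes over 210 s, if anything falls off the work surface, if the arm or the gripper's body presses on something with over 40 N, if the wrist force passes 120 N, or if a joint passes its speed limit or range.

ROBOT

A 6-joint arm with a two-finger parallel gripper is mounted at the origin on the work surface. World frame = base frame: x ahead of the robot, y to its left, z up, the work surface at z = 0. Lengths are in m, angles in degrees, forces in N, time in s.
With the tool pointing down it reaches from about 0.425 to 0.95 m from the base axis. Payload 14.7 kg.
Tool frame: the origin (TCP) lies between the finger pads; the fingertips stand 8 mm ahead of it and the grasp point (between the pads) lies 11 mm behind it; z points along the fingers, y is the line along which they close (so a half turn about z gives the same grasp; the last joint's range is limited). The gripper opens to 85 mm and grips with 20 to 120 N. Pads are 22 mm wide; open, the fingers measure 114 mm over their backs; the gripper's body (76 mm by 85 mm) begins 54 mm behind the grasp point. The pads swing forward as they close: fully open they stand 13 mm farther back than shut.
Start: joints at [71.356, 27.513, 91.461, -0, 61.026, -2.67], TCP at [0.179, 0.625, 0.239] pointing down, gripper open.
Joint ranges: [-157.49, 157.49], [-46.99, 117.5], [13.45, 153.17], [-89.5, 269.5], [5.16, 153.95], [-167.48, 167.48]. Speed limits (degrees/s): [108.29, 108.29, 136.94, 172.46, 172.46, 172.46].

INTERFACE

Orientations are given as a 3x3 rotation matrix whose columns are the frame's x, y, z axes.
In Python, from workcell import get_obs, viewer, close_job gives the robot as it stands.
- The arm moves only by the tool send_rows, never from a script. Its argument "rows" is a list of rows, each a list of 7 numbers: the shift along the world's x, y, z in mm, then the turn, a rotation vector about the world's x, y, z in degrees, then the closure, from 0 (fully open) to 1 (shut). In form: [[dx, dy, dz, wx, wy, wz, grip], ...]. A call has exactly 8 rows; each row is the pose to reach, as a shift and turn from the pose commanded when the call began; what a row does not reach only later rows make up. A row lasts 1/8 s, in which the tool goes at most 62.5 mm and 10.7 degrees, less where a joint would pass 70% of its speed; a pose out of reach is approached as far as the arm can. A call with a gripper value outside its range is refused whole. The fingers move at their own pace and stop on an object; the grip force is fixed at half the most. Time passes only in rows, so rows that repeat a pose let the fingers close, or fill a call up. It gives the time, the measured TCP pose, the force, the opening and the grip force at its end, in the units of the state.
- get_obs(): the state, without advancing time (a new reading comes with each control period).
- viewer.read_camera(name): name is "scene" or "top" or "wrist"; returns a dict with "image" (384x512x3 uint8, blue, green, red), "K" (3x3 intrinsics, pixels), "k1" (the pictures are not rectified: a ray, as slopes to the right and down, at radius r is drawn at 1 + k1 r^2 times it, then the intrinsics apply), "T" (4x4, takes a point from camera to world coordinates). Camera axes: x right, y down, z forward; pixel columns grow to the right and rows downward; lengths in m; the calibration is good to about 2 mm. A picture is of the moment at which its call begins. There is no depth.
- close_job(): hands the job in; it is judged then, once.
The state is a dict: "time": time; "joint_pos": joint angles; "joint_velocities": joint speeds; "tau": joint torques, N m; "tool_pos": TCP position; "orientation": TCP orientation; "ft_force": force on the tool from outside, world axes, zero at the start; "torque": the same for the moment, N m; "finger_gap": finger opening in m; "finger_force": force on a finger pad.
Only numpy, scipy, OpenCV 4.12 (cv2) and the standard library are available. Lean on these libraries where they do the work, as an engineer would, in place of code of your own. Each camera call takes 0.05 s, during which the arm holds its last target. There are 200 camera calls.

## Working session

There is one attempt and no reset: what is moved stays moved. The work goes in short steps, Python scripts to look and compute and a tool call to move; the robot and the scene stay as the last step left them, time stands still between calls to the robot, and variables do not carry over. Pictures are saved under pics/ and viewed, at most 14 in all, crops included, and the job is handed in when it is done.

Besides the shell and the picture viewer there is one more tool, called after "Emit:" as name([rows], argument=value, ...), one row to a line, values as JSON. send_rows: Moves the arm, as the interface text tells. Its arguments: {"type":"object","properties":{"rows":{"type":"array"}},"required":["rows"]}

```bash
ls; mkdir -p pics
cat > h.py <<'E'
import numpy as np, cv2
from workcell import get_obs, viewer, close_job
def cam(n): return viewer.read_camera(n)
def ray(c,u,v):
    K=c["K"];x=(u-K[0][2])/K[0][0];y=(v-K[1][2])/K[1][1]
    k=c["k1"];a,b=x,y
    for _ in range(20):
        s=1+k*(a*a+b*b);a,b=x/s,y/s
    T=np.array(c["T"]);d=T[:3,:3]@np.array([a,b,1.]);return T[:3,3],d
def plane(c,u,v,z):
    o,d=ray(c,u,v);return o+d*(z-o[2])/d[2]
def proj(c,p):
    T=np.array(c["T"]);q=T[:3,:3].T@(np.array(p,float)-T[:3,3]);a,b=q[0]/q[2],q[1]/q[2]
    s=1+c["k1"]*(a*a+b*b);K=c["K"];return np.array([K[0][0]*a*s+K[0][2],K[1][1]*b*s+K[1][2]])
E
python3 - <<'E'
from h import *
for n in("scene","top"):
    c=cam(n);cv2.imwrite(f"pics/{n}0.png",c["image"]);print(n,c["k1"],np.round(c["K"],1).tolist(),np.round(c["T"],3).tolist())
print(get_obs())
E
```

```text
pics
scene -0.12166920330241579 [[414.2, 0.0, 257.2], [0.0, 414.2, 188.5], [0.0, 0.0, 1.0]] [[0.272, 0.825, -0.495, 1.162], [0.962, -0.236, 0.134, -0.252], [-0.006, -0.513, -0.858, 1.094], [0.0, 0.0, 0.0, 1.0]]
top -0.11090575230272764 [[454.3, 0.0, 253.5], [0.0, 454.3, 187.7], [0.0, 0.0, 1.0]] [[-0.015, -0.986, 0.168, 0.325], [-1.0, 0.012, -0.017, -0.097], [0.015, -0.168, -0.986, 1.47], [0.0, 0.0, 0.0, 1.0]]
{'time': 0.1, 'joint_pos': array([ 7.13566073e+01,  2.75454956e+01,  9.14920697e+01,  1.44049416e-03,
        6.10250201e+01, -2.66952075e+00]), 'joint_velocities': array([-0.05131371, -0.05602162, -0.1250265 , -0.0175467 ,  0.02245164,
       -0.0296011 ]), 'tau': array([ 1.93795255e-03, -9.52261662e+01, -4.31046331e+01, -2.21308014e-04,
        5.07237462e-03,  7.59167705e-06]), 'tool_pos': array([0.17872746, 0.62455859, 0.23873268]), 'orientation': array([[-9.61383924e-01,  2.75210491e-01, -3.70030555e-04],
       [ 2.75210730e-01,  9.61383377e-01, -1.02797300e-03],
       [ 7.28322713e-05, -1.09011309e-03, -9.99999403e-01]]), 'ft_force': array([ 0.49127285,  0.86568599, -1.34366698]), 'torque': array([-0.01128367, -0.01847718, -0.04151173]), 'finger_force': 0.0, 'finger_gap': 0.08541951722337562}
```

View pics/scene0.png

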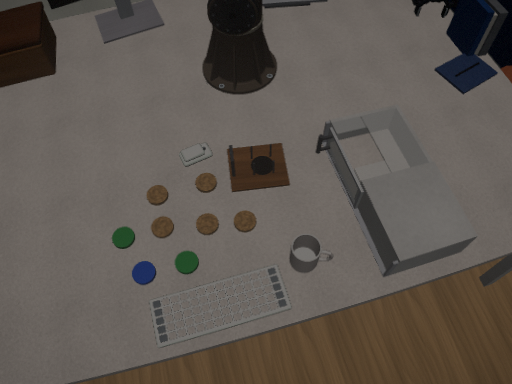

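View pics/top0.png

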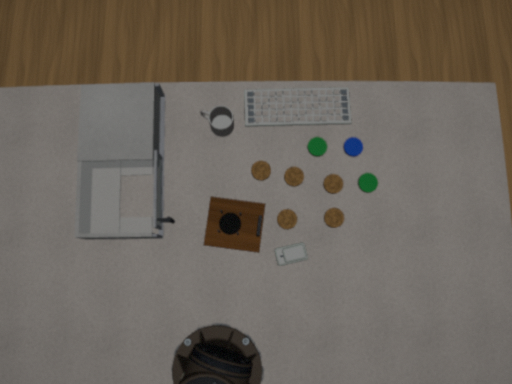

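Brown coasters in the top view: (261,170), (293,176), (333,184), (287,219), (333,217). Look-alikes to avoid: green (317,147) and (368,183), blue (353,147). The tray is at (235,224) with its pull at (260,226). The cupboard is at left, with the handle at about (168,220). Next I measure, then take a close crop.

```bash
cat > m.py <<'E'
from h import *
def discs(c,z=0.013):
    hsv=cv2.cvtColor(c["image"],cv2.COLOR_BGR2HSV)
    m=cv2.inRange(hsv,(5,70,50),(22,255,255))
    n,l,s,ce=cv2.connectedComponentsWithStats(m)
    out=[]
    for i in range(1,n):
        a=s[i]
        if 100<a[4]<700 and .6<a[2]/a[3]<1.7:
            cnt=cv2.findContours((l==i).astype('uint8'),0,1)[0][0]
            P=np.array([plane(c,*q[0],z)[:2] for q in cnt]).astype('f4')
            (x,y),r=cv2.minEnclosingCircle(P)
            p=plane(c,*ce[i],z)
            out.append((ce[i].round(1).tolist(),p[:2].round(4).tolist(),round(r,4),int(a[4])))
    return out
if __name__=="__main__":
    for n in("top","scene"):
        c=cam(n);print(n)
        for d in discs(c):print(d)
    c=cam("top");im=c["image"]
    a=cv2.resize(im[135:265,150:390],None,fx=3.3,fy=3.3,interpolation=cv2.INTER_CUBIC);cv2.imwrite("pics/a.png",cv2.convertScaleAbs(a,alpha=1.6))
    a=cv2.resize(im[75:250,70:190],None,fx=3.4,fy=3.4,interpolation=cv2.INTER_CUBIC);
    c=cam("scene");b=cv2.resize(c["image"][100:280,220:480],None,fx=3,fy=3,interpolation=cv2.INTER_CUBIC);cv2.imwrite("pics/b.png",cv2.convertScaleAbs(b,alpha=1.6))
    c=cam("top");im=c["image"]
    a=cv2.resize(im[75:250,70:190],None,fx=3.4,fy=3.4,interpolation=cv2.INTER_CUBIC);cv2.imwrite("pics/c.png",cv2.convertScaleAbs(a,alpha=1.6))
E
python3 m.py
```

```text
top
([260.6, 170.0], [0.632, -0.1465], 0.0325, 304)
([293.6, 176.1], [0.6105, -0.2542], 0.0325, 302)
([333.0, 183.3], [0.5848, -0.3832], 0.0329, 302)
([286.6, 218.7], [0.4708, -0.2276], 0.0325, 316)
([333.7, 217.3], [0.4731, -0.3807], 0.0327, 315)
scene
([507.3, 71.8], [0.296, 1.006], 0.0485, 114)
([205.5, 182.0], [0.4729, -0.2292], 0.0359, 332)
([156.9, 194.3], [0.4749, -0.3815], 0.0351, 329)
([244.6, 220.7], [0.6339, -0.1476], 0.0345, 376)
([206.7, 223.5], [0.6124, -0.2557], 0.0349, 376)
([162.0, 226.6], [0.587, -0.3838], 0.0346, 376)
```

View pics/a.png

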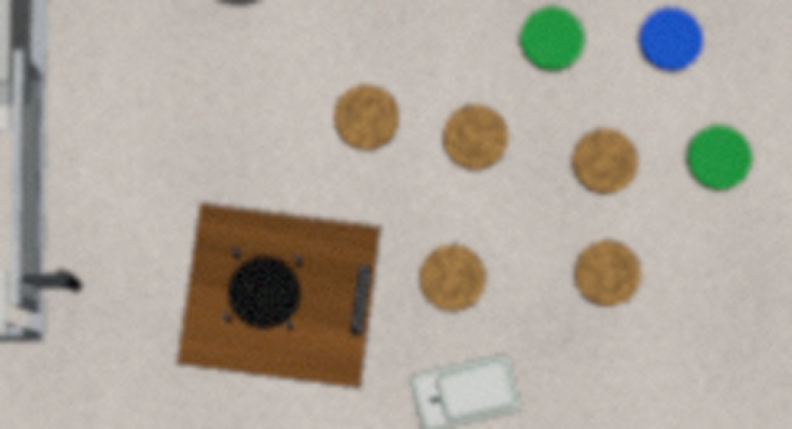

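View pics/b.png

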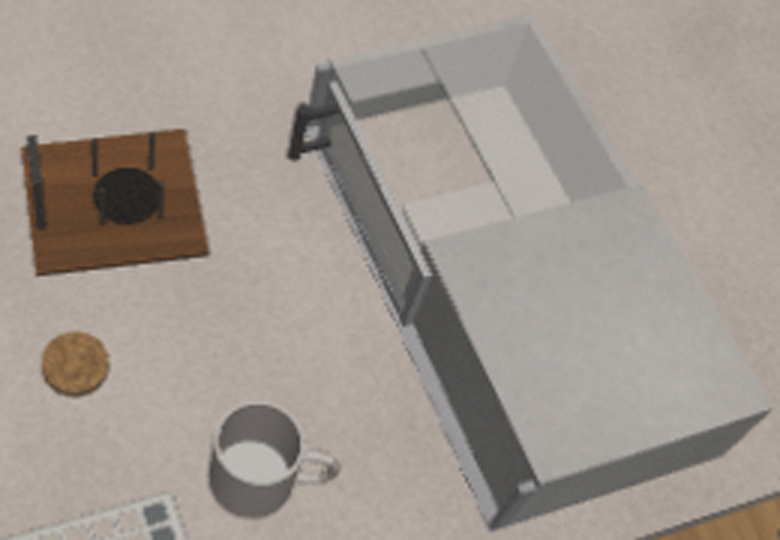

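View pics/c.png

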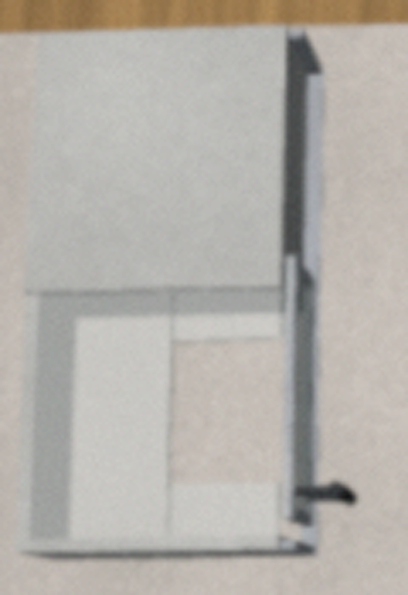

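The crop confirms five plain brown cork discs. The tray mark is at (230,223), and its pull end faces -y, towards the coasters. Next I compute the tray and cupboard frames.

```bash
cat > f.py <<'E'
from h import *
t=cam("top");s=cam("scene")
A=lambda u,v:(u/3.3+150-.35,v/3.3+135-.35)
C=lambda u,v:(u/3.4+70-.35,v/3.4+75-.35)
B=lambda u,v:(u/3+220-.33,v/3+100-.33)
P=lambda c,q,z:plane(c,*q,z)[:2].round(4)
def mask(c):
    hsv=cv2.cvtColor(c["image"],cv2.COLOR_BGR2HSV);m=cv2.inRange(hsv,(5,70,30),(22,255,255))
    return m
# tray board: centroid region hull
for nm,c,box in(("top",t,(190,190,275,260)),("scene",s,(222,138,296,195))):
    m=mask(c);k=np.zeros_like(m);x0,y0,x1,y1=box;k[y0:y1,x0:x1]=m[y0:y1,x0:x1]
    pts=cv2.findNonZero(k);h=cv2.convexHull(pts)
    W=np.array([plane(c,*q[0],.010)[:2] for q in h]).astype('f4')
    r=cv2.minAreaRect(W*1000);print(nm,"tray",np.round(r[0],1),np.round(r[1],1),r[2])
    g=cv2.inRange(c["image"],(0,0,0),(32,32,32));
    k=np.zeros_like(m);k[y0+6:y1-6,x0+6:x1-6]=g[y0+6:y1-6,x0+6:x1-6]
    n,l,st,ce=cv2.connectedComponentsWithStats(k)
    for i in range(1,n):
        if st[i][4]>30: print(" dark",ce[i].round(1),st[i][2:],P(c,ce[i],.010),P(c,ce[i],.094))
print("mark by eye",P(t,A(264,291),.01),"sc",P(s,B(128,195),.01))
print("roof2 top",[P(t,C(*q),.111).tolist() for q in((38,29),(288,28),(281,289),(25,291))])
print("roof2 scene",[P(s,B(*q),.111).tolist() for q in((537,487),(428,240),(772,408),(630,187))])
print("bay wall front corner top",P(t,C(25,550),.105))
print("handle top",P(t,C(347,490),.104),"sc",P(s,B(302,107),.104),"sc base",P(s,B(294,157),.024))
print("door near-end top edge top",P(t,C(292,256),.105),P(s,B(430,275),.105),"door left top",P(s,B(336,88),.105))
E
python3 f.py
python3 - <<'E'
from h import *
t=cam("top");im=t["image"]
print("mouse",plane(t,291,254,.02),"mug",plane(t,222,120,.09))
E
```

```text
top tray [456.8 -58.5] [178.6 158.2] 81.86224365234375
 dark [229.7 223. ] [ 22  21 353] [ 0.4597 -0.044 ] [ 0.4519 -0.0471]
scene tray [457.7 -60.1] [178.3 163.6] 81.62518310546875
 dark [262.1 164.9] [ 23  19 320] [ 0.4581 -0.0437] [ 0.5126 -0.0599]
mark by eye [ 0.4603 -0.044 ] sc [ 0.4573 -0.0427]
roof2 top [[0.9047, 0.4294], [0.8994, 0.19], [0.6482, 0.1892], [0.6501, 0.4257]]
roof2 scene [[0.9033, 0.1879], [0.6491, 0.1947], [0.8989, 0.4274], [0.6477, 0.4131]]
bay wall front corner top [0.4148 0.4164]
handle top [0.466  0.1275] sc [0.4636 0.1379] sc base [0.468  0.1376]
door near-end top edge top [0.6804 0.1811] [0.6821 0.1839] door left top [0.4506 0.1797]
mouse [ 0.35748803 -0.23805096  0.02      ] mug [ 0.77918028 -0.02456277  0.09      ]
```

Tray centre is (0.457,-0.059) at yaw 82°, and the pad is at (0.459,-0.044); both views agree. The cupboard origin is about (0.537,0.290) at yaw 90°. The door stands about 23 mm ajar, with its handle at about (0.465,0.138). I start moving with the coaster at (0.472,-0.228).

Emit:
send_rows([
  [40, -45, -2, 0, 0, -10, 0],
  [80, -90, -4, 0, 0, -20, 0],
  [120, -135, -6, 0, 0, -30, 0],
  [160, -180, -8, 0, 0, -40, 0],
  [200, -225, -10, 0, 0, -50, 0],
  [240, -270, -12, 0, 0, -60, 0],
  [280, -315, -14, 0, 0, -70, 0],
  [320, -360, -16, 0, 0, -80, 0],
])

```text
time: 1.5
tool_pos: [0.5001, 0.2633, 0.2235]
orientation: [[0.11, 0.994, 0.001], [0.994, -0.11, 0.0], [0.0, 0.001, -1.0]]
ft_force: [0.7, 0.9, 0.6]
finger_gap: 0.0851
finger_force: 0.0
```

Emit:
send_rows([
  [-3, -60, 0, 0, 0, -2, 0],
  [-6, -120, 0, 0, 0, -2, 0],
  [-9, -180, 0, 0, 0, -2, 0],
  [-12, -240, 0, 0, 0, -2, 0],
  [-15, -300, 0, 0, 0, -2, 0],
  [-19, -360, 0, 0, 0, -2, 0],
  [-23, -420, 0, 0, 0, -2, 0],
  [-27, -480, -20, 0, 0, -2, 0],
])

```text
time: 2.5
tool_pos: [0.4725, -0.2168, 0.2047]
orientation: [[0.139, 0.99, 0.003], [0.99, -0.139, -0.002], [-0.001, 0.003, -1.0]]
ft_force: [1.7, -0.6, 0.1]
finger_gap: 0.0849
finger_force: 0.0
```

Emit:
send_rows([
  [0, -12, -50, 0, 0, 0, 0],
  [0, -12, -100, 0, 0, 0, 0],
  [0, -12, -150, 0, 0, 0, 0],
  [0, -12, -180, 0, 0, 0, 0],
  [0, -12, -190, 0, 0, 0, 0],
  [0, -12, -197, 0, 0, 0, 0],
  [0, -12, -201, 0, 0, 0, 0],
  [0, -12, -201, 0, 0, 0, 0],
])

```text
time: 3.5
tool_pos: [0.4723, -0.2265, 0.0032]
orientation: [[0.139, 0.99, 0.001], [0.99, -0.139, -0.001], [-0.0, 0.001, -1.0]]
ft_force: [-0.3, 0.5, -0.2]
finger_gap: 0.0857
finger_force: 0.0
```

Emit:
send_rows([
  [0, 0, 0, 0, 0, 0, 0.5],
  [0, 0, 0, 0, 0, 0, 0.5],
  [0, 0, 0, 0, 0, 0, 0.5],
  [0, 0, 0, 0, 0, 0, 0.5],
  [0, 0, 20, 0, 0, 0, 0.5],
  [0, 0, 50, 0, 0, 0, 0.5],
  [0, 0, 80, 0, 0, 0, 0.5],
  [0, 0, 105, 0, 0, 0, 0.5],
])

```text
time: 4.5
tool_pos: [0.4721, -0.2264, 0.1091]
orientation: [[0.139, 0.99, 0.001], [0.99, -0.139, -0.0], [-0.0, 0.001, -1.0]]
ft_force: [0.2, 0.3, -0.2]
finger_gap: 0.0635
finger_force: 66.6
```

Emit:
send_rows([
  [-2, 30, 8, 0, 0, 0, 0.5],
  [-4, 70, 8, 0, 0, 0, 0.5],
  [-6, 110, 8, 0, 0, 0, 0.5],
  [-9, 140, 8, 0, 0, 0, 0.5],
  [-11, 165, 8, 0, 0, 0, 0.5],
  [-13, 180, 8, 0, 0, 0, 0.5],
  [-13, 184, 5, 0, 0, 0, 0.5],
  [-13, 184, 0, 0, 0, 0, 0.5],
])

```text
time: 5.5
tool_pos: [0.4593, -0.0426, 0.1075]
orientation: [[0.139, 0.99, 0.001], [0.99, -0.139, -0.0], [-0.0, 0.001, -1.0]]
ft_force: [-0.8, -0.6, -0.6]
finger_gap: 0.0635
finger_force: 66.6
```

Run:
```python
from h import *
print(get_obs()["tool_pos"],get_obs()["finger_gap"])
c=cam("top");w=cam("wrist")
a=cv2.resize(c["image"][170:270,190:310],(600,500));b=cv2.resize(w["image"],None,fx=.39,fy=.5)
cv2.imwrite("pics/d.png",cv2.convertScaleAbs(np.hstack([a,cv2.copyMakeBorder(b,0,500-b.shape[0],0,0,0)]),alpha=1.5))
```

```text
[ 0.45925937 -0.0425823   0.10747182] 0.06349384052406455
```

View pics/d.png

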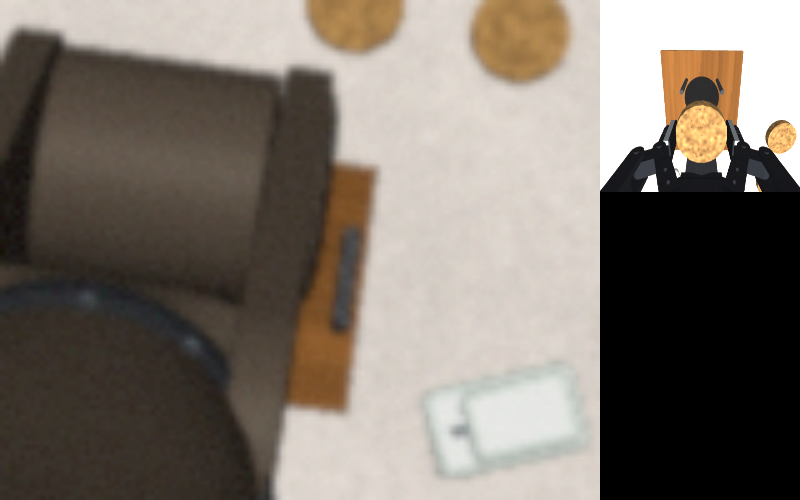

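The wrist view shows the coaster held level and centred between the fingers, in line with the mark and posts. Before lowering, I check the wrist camera's mount against the pull.

Run:
```python
from h import *
w=cam("wrist");o=get_obs();print((np.array(w["T"])[:3,3]-o["tool_pos"]).round(3))
for p in([.459,-.044,.010],):print(proj(w,p))
hsv=cv2.cvtColor(w["image"],cv2.COLOR_BGR2HSV);m=cv2.inRange(hsv,(5,60,120),(25,255,255))
n,l,s,ce=cv2.connectedComponentsWithStats(m)
b=o["tool_pos"][2]+.009
for i in range(1,n):
    if s[i][4]>800: print(s[i],ce[i].round(0),plane(w,*ce[i],b).round(4))
```

```text
[0.012 0.082 0.135]
[259.78519316 193.53827781]
[  155   100   151   151 12209] [216. 151.] [0.4486 0.0154 0.1162]
[ 307  101   61  150 6523] [336. 169.] [0.4987 0.0006 0.1162]
[  192   210   136   116 12128] [260. 268.] [ 0.4589 -0.0441  0.1162]
[ 431  246   74   62 3468] [467. 276.] [ 0.5598 -0.0633  0.1162]
```

Emit:
send_rows([
  [0, 0, -25, 0, 0, 0, 0.5],
  [0, 0, -50, 0, 0, 0, 0.5],
  [0, 0, -70, 0, 0, 0, 0.5],
  [0, 0, -80, 0, 0, 0, 0.5],
  [0, 0, -87, 0, 0, 0, 0.5],
  [0, 0, -91, 0, 0, 0, 0.5],
  [0, 0, -93, 0, 0, 0, 0.5],
  [0, 0, -93, 0, 0, 0, 0.5],
])

```text
time: 6.65
tool_pos: [0.4591, -0.0423, 0.0148]
orientation: [[0.139, 0.99, 0.0], [0.99, -0.139, -0.0], [-0.0, 0.0, -1.0]]
ft_force: [-0.0, 0.4, -0.4]
finger_gap: 0.0635
finger_force: 67.7
```

Emit:
send_rows([
  [0, 0, 0, 0, 0, 0, 0.25],
  [0, 0, 0, 0, 0, 0, 0.1],
  [0, 0, 0, 0, 0, 0, 0],
  [0, 0, 5, 0, 0, 0, 0],
  [0, 0, 30, 0, 0, 0, 0],
  [0, 0, 80, 0, 0, 0, 0],
  [0, 0, 120, 0, 0, 0, 0],
  [0, 0, 120, 0, 0, 0, 0],
])

```text
time: 7.65
tool_pos: [0.4606, -0.0425, 0.1375]
orientation: [[0.139, 0.99, 0.005], [0.99, -0.139, -0.001], [-0.0, 0.005, -1.0]]
ft_force: [-0.5, -0.4, -0.2]
finger_gap: 0.0856
finger_force: 0.0
```

```bash
cat > look.py <<'E'
from m import *
import sys
o=get_obs();print("tcp",o["tool_pos"].round(4),o["finger_gap"].round(4))
for n in("scene","top"):
    c=cam(n);print(n,[(d[1],d[2],d[3]) for d in discs(c) if d[1][1]<.1 ])
k=int(sys.argv[1]) if len(sys.argv)>1 else 0
if k:
    w=cam("wrist");hsv=cv2.cvtColor(w["image"],cv2.COLOR_BGR2HSV);m=cv2.inRange(hsv,(5,60,150),(25,190,255))
    z=.010+.013*k;W=np.zeros_like(m);q=proj(w,[.459,-.044,z]);
    n,l,s,ce=cv2.connectedComponentsWithStats(m)
    print("expect",q.round(0))
    for i in range(1,n):
        if s[i][4]>1500: print(s[i],ce[i].round(0),plane(w,*ce[i],z).round(4))
    cv2.imwrite(f"pics/w{k}.png",w["image"])
E
python3 look.py 1
```

```text
Traceback (most recent call last):
  File "look.py", line 3, in <module>
    o=get_obs();print("tcp",o["tool_pos"].round(4),o["finger_gap"].round(4))
                                                   ^^^^^^^^^^^^^^^^^^^^^
AttributeError: 'float' object has no attribute 'round'
```

```bash
sed -i 's/o\["finger_gap"\].round(4)/round(o["finger_gap"],4)/' look.py
python3 look.py 1
```

```text
tcp [ 0.4606 -0.0425  0.1375] 0.0856
scene [([0.4751, -0.3815], 0.0351, 331), ([0.6339, -0.1477], 0.0345, 375), ([0.6123, -0.2556], 0.0346, 377), ([0.5871, -0.3836], 0.0346, 376)]
top [([0.6321, -0.1466], 0.0325, 303), ([0.6103, -0.2543], 0.0323, 299), ([0.5848, -0.383], 0.0329, 297), ([0.4729, -0.3807], 0.0325, 310)]
expect [259. 188.]
[ 222  154   75   71 3630] [259. 189.] [ 0.459  -0.0442  0.023 ]
[ 415  232   66   57 2455] [447. 260.] [ 0.626  -0.1406  0.023 ]
```

View pics/w1.png

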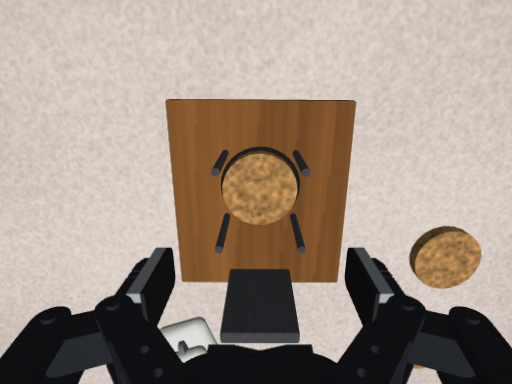

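The first coaster sits centred within about 1 mm of the mark, at (259,189) in the wrist view, between the posts. Next is the coaster at (0.633,-0.147).

Emit:
send_rows([
  [43, -26, 0, 0, 0, 0, 0],
  [88, -53, 0, 0, 0, 0, 0],
  [132, -80, -10, 0, 0, 0, 0],
  [165, -98, -50, 0, 0, 0, 0],
  [174, -105, -90, 0, 0, 0, 0],
  [174, -105, -118, 0, 0, 0, 0],
  [174, -105, -128, 0, 0, 0, 0],
  [174, -105, -132, 0, 0, 0, 0],
])

```text
time: 8.8
tool_pos: [0.6324, -0.147, 0.0018]
orientation: [[0.139, 0.99, -0.001], [0.99, -0.139, 0.0], [0.0, -0.001, -1.0]]
ft_force: [-0.0, -1.4, 0.3]
finger_gap: 0.0853
finger_force: 0.0
```

Emit:
send_rows([
  [0, 0, 0, 0, 0, 0, 0],
  [0, 0, 0, 0, 0, 0, 0.5],
  [0, 0, 0, 0, 0, 0, 0.5],
  [0, 0, 0, 0, 0, 0, 0.5],
  [0, 0, 0, 0, 0, 0, 0.5],
  [0, 0, 20, 0, 0, 0, 0.5],
  [0, 0, 60, 0, 0, 0, 0.5],
  [0, 0, 105, 0, 0, 0, 0.5],
])

```text
time: 9.8
tool_pos: [0.6328, -0.1472, 0.1098]
orientation: [[0.139, 0.99, 0.0], [0.99, -0.139, -0.0], [-0.0, 0.0, -1.0]]
ft_force: [1.8, 0.4, 0.1]
finger_gap: 0.0634
finger_force: 66.3
```

Emit:
send_rows([
  [-30, 17, 6, 0, 0, 0, 0.5],
  [-70, 41, 6, 0, 0, 0, 0.5],
  [-110, 65, 6, 0, 0, 0, 0.5],
  [-145, 86, 6, 0, 0, 0, 0.5],
  [-167, 99, 6, 0, 0, 0, 0.5],
  [-174, 103, 4, 0, 0, 0, 0.5],
  [-174, 103, 0, 0, 0, 0, 0.5],
  [-174, 103, 0, 0, 0, 0, 0.5],
])

```text
time: 10.8
tool_pos: [0.46, -0.0447, 0.1075]
orientation: [[0.139, 0.99, 0.001], [0.99, -0.139, -0.0], [-0.0, 0.001, -1.0]]
ft_force: [0.2, -0.3, -0.3]
finger_gap: 0.0636
finger_force: 66.4
```

```bash
cat > held.py <<'E'
from h import *
w=cam("wrist");o=get_obs();print(o["tool_pos"].round(4),round(o["finger_gap"],4))
hsv=cv2.cvtColor(w["image"],cv2.COLOR_BGR2HSV);m=cv2.inRange(hsv,(5,60,150),(25,255,255))
m=cv2.morphologyEx(m,cv2.MORPH_OPEN,np.ones((5,5)))
n,l,s,ce=cv2.connectedComponentsWithStats(m);b=o["tool_pos"][2]+.010
for i in range(1,n):
    if s[i][4]>1500: print(s[i],plane(w,*ce[i],b).round(4))
E
python3 held.py
```

```text
[ 0.4599 -0.0447  0.1075] 0.0632
[ 217  159   82   49 2208] [ 0.4654 -0.0028  0.1175]
[ 194  206  131  115 9734] [ 0.4602 -0.0429  0.1175]
```

Emit:
send_rows([
  [-1, -1, -25, 0, 0, 0, 0.5],
  [-1, -1, -50, 0, 0, 0, 0.5],
  [-1, -1, -65, 0, 0, 0, 0.5],
  [-1, -1, -72, 0, 0, 0, 0.5],
  [-1, -1, -77, 0, 0, 0, 0.5],
  [-1, -1, -80, 0, 0, 0, 0.5],
  [-1, -1, -80, 0, 0, 0, 0.5],
  [-1, -1, -80, 0, 0, 0, 0.5],
])

```text
time: 11.85
tool_pos: [0.4581, -0.0453, 0.0279]
orientation: [[0.139, 0.99, 0.0], [0.99, -0.139, -0.0], [-0.0, 0.0, -1.0]]
ft_force: [0.3, 0.3, -0.6]
finger_gap: 0.0636
finger_force: 66.4
```

Emit:
send_rows([
  [0, 0, 0, 0, 0, 0, 0.25],
  [0, 0, 0, 0, 0, 0, 0.1],
  [0, 0, 0, 0, 0, 0, 0],
  [0, 0, 5, 0, 0, 0, 0],
  [0, 0, 30, 0, 0, 0, 0],
  [0, 0, 70, 0, 0, 0, 0],
  [0, 0, 107, 0, 0, 0, 0],
  [0, 0, 107, 0, 0, 0, 0],
])

```text
time: 12.85
tool_pos: [0.4594, -0.0455, 0.1372]
orientation: [[0.139, 0.99, 0.005], [0.99, -0.139, -0.001], [-0.0, 0.005, -1.0]]
ft_force: [-1.1, 1.0, 0.4]
finger_gap: 0.0853
finger_force: 0.0
```

```bash
python3 look.py 2
```

```text
tcp [ 0.4594 -0.0455  0.1372] 0.0853
scene [([0.475, -0.3814], 0.0351, 330), ([0.6122, -0.2555], 0.0346, 376), ([0.5871, -0.3836], 0.0342, 374)]
top [([0.6104, -0.2543], 0.0325, 300), ([0.5847, -0.383], 0.0325, 299), ([0.4299, -0.1245], 0.088, 427), ([0.4729, -0.3805], 0.0327, 312), ([0.418, -0.0581], 0.0263, 102)]
expect [260. 190.]
[ 220  155   79   74 3996] [259. 192.] [ 0.4581 -0.0457  0.036 ]
```

Emit:
send_rows([
  [33, -46, 0, 0, 0, 0, 0],
  [66, -92, 0, 0, 0, 0, 0],
  [100, -138, 0, 0, 0, 0, 0],
  [130, -180, -30, 0, 0, 0, 0],
  [150, -205, -70, 0, 0, 0, 0],
  [153, -210, -112, 0, 0, 0, 0],
  [153, -210, -127, 0, 0, 0, 0],
  [153, -210, -131, 0, 0, 0, 0],
])

```text
time: 14.0
tool_pos: [0.6099, -0.2544, 0.0024]
orientation: [[0.138, 0.99, -0.002], [0.99, -0.138, 0.001], [0.001, -0.003, -1.0]]
ft_force: [0.6, -0.7, 0.6]
finger_gap: 0.0856
finger_force: 0.0
```

Emit:
send_rows([
  [0, 0, 0, 0, 0, 0, 0],
  [0, 0, 0, 0, 0, 0, 0.5],
  [0, 0, 0, 0, 0, 0, 0.5],
  [0, 0, 0, 0, 0, 0, 0.5],
  [0, 0, 0, 0, 0, 0, 0.5],
  [0, 0, 20, 0, 0, 0, 0.5],
  [0, 0, 60, 0, 0, 0, 0.5],
  [0, 0, 110, 0, 0, 0, 0.5],
])

```text
time: 15.0
tool_pos: [0.6106, -0.2551, 0.1157]
orientation: [[0.139, 0.99, -0.0], [0.99, -0.139, 0.0], [0.0, -0.0, -1.0]]
ft_force: [0.6, -0.2, -0.2]
finger_gap: 0.0634
finger_force: 66.4
```

Emit:
send_rows([
  [-20, 28, 6, 0, 0, 0, 0.5],
  [-50, 69, 6, 0, 0, 0, 0.5],
  [-80, 110, 6, 0, 0, 0, 0.5],
  [-110, 152, 6, 0, 0, 0, 0.5],
  [-138, 191, 6, 0, 0, 0, 0.5],
  [-152, 210, 4, 0, 0, 0, 0.5],
  [-152, 210, 0, 0, 0, 0, 0.5],
  [-152, 210, 0, 0, 0, 0, 0.5],
])

```text
time: 16.0
tool_pos: [0.46, -0.0458, 0.114]
orientation: [[0.139, 0.99, 0.001], [0.99, -0.139, -0.0], [-0.0, 0.001, -1.0]]
ft_force: [-0.2, -0.0, -0.3]
finger_gap: 0.0633
finger_force: 66.4
```

```bash
python3 held.py
```

```text
[ 0.46   -0.0459  0.1139] 0.0633
[ 214  161   86   48 2021] [ 0.4642 -0.0037  0.1239]
[ 196  205  129  114 9459] [ 0.4608 -0.0431  0.1239]
```

Emit:
send_rows([
  [-1.5, -0.5, -25, 0, 0, 0, 0.5],
  [-1.5, -0.5, -45, 0, 0, 0, 0.5],
  [-1.5, -0.5, -60, 0, 0, 0, 0.5],
  [-1.5, -0.5, -67, 0, 0, 0, 0.5],
  [-1.5, -0.5, -71, 0, 0, 0, 0.5],
  [-1.5, -0.5, -73, 0, 0, 0, 0.5],
  [-1.5, -0.5, -74, 0, 0, 0, 0.5],
  [-1.5, -0.5, -74, 0, 0, 0, 0.5],
])

```text
time: 17.05
tool_pos: [0.4578, -0.0461, 0.0412]
orientation: [[0.139, 0.99, 0.001], [0.99, -0.139, -0.0], [-0.0, 0.001, -1.0]]
ft_force: [-7.2, -2.3, 41.6]
finger_gap: 0.0634
finger_force: 70.8
```

Emit:
send_rows([
  [0, 0, 0, 0, 0, 0, 0.25],
  [0, 0, 0, 0, 0, 0, 0.1],
  [0, 0, 0, 0, 0, 0, 0],
  [0, 0, 5, 0, 0, 0, 0],
  [0, 0, 30, 0, 0, 0, 0],
  [0, 0, 70, 0, 0, 0, 0],
  [0, 0, 95, 0, 0, 0, 0],
  [0, 0, 95, 0, 0, 0, 0],
])

```text
time: 18.05
tool_pos: [0.4586, -0.0459, 0.1364]
orientation: [[0.139, 0.99, 0.004], [0.99, -0.139, -0.001], [-0.0, 0.004, -1.0]]
ft_force: [0.3, 0.2, 0.2]
finger_gap: 0.0855
finger_force: 0.0
```

```bash
python3 look.py 3
```

```text
tcp [ 0.4586 -0.0459  0.1364] 0.0855
scene [([0.4751, -0.3815], 0.0351, 331), ([0.5869, -0.3837], 0.0343, 374)]
top [([0.5845, -0.3831], 0.0329, 298), ([0.4273, -0.1125], 0.0844, 509), ([0.473, -0.3808], 0.0325, 311)]
expect [261. 195.]
[ 219  159   83   78 4409] [261. 197.] [ 0.4584 -0.0461  0.049 ]
```

Emit:
send_rows([
  [20, -53, 0, 0, 0, 0, 0],
  [40, -107, 0, 0, 0, 0, 0],
  [60, -160, 0, 0, 0, 0, 0],
  [80, -213, 0, 0, 0, 0, 0],
  [100, -267, 0, 0, 0, 0, 0],
  [118, -312, -25, 0, 0, 0, 0],
  [128, -337, -70, 0, 0, 0, 0],
  [128, -337, -110, 0, 0, 0, 0],
])

```text
time: 19.2
tool_pos: [0.585, -0.3844, 0.0212]
orientation: [[0.14, 0.99, -0.001], [0.99, -0.14, 0.001], [0.0, -0.001, -1.0]]
ft_force: [-0.5, 0.8, -1.0]
finger_gap: 0.0852
finger_force: 0.0
```

Emit:
send_rows([
  [0, 0, -14, 0, 0, 0, 0],
  [0, 0, -21, 0, 0, 0, 0],
  [0, 0, -21, 0, 0, 0, 0],
  [0, 0, -21, 0, 0, 0, 0.5],
  [0, 0, -21, 0, 0, 0, 0.5],
  [0, 0, -21, 0, 0, 0, 0.5],
  [0, 0, -21, 0, 0, 0, 0.5],
  [0, 0, -10, 0, 0, 0, 0.5],
])

```text
time: 20.2
tool_pos: [0.5855, -0.3827, 0.0154]
orientation: [[0.139, 0.99, 0.0], [0.99, -0.139, -0.0], [-0.0, 0.0, -1.0]]
ft_force: [-0.2, -0.2, -0.7]
finger_gap: 0.0634
finger_force: 65.8
```

Emit:
send_rows([
  [0, 0, 35, 0, 0, 0, 0.5],
  [0, 0, 85, 0, 0, 0, 0.5],
  [-15, 40, 105, 0, 0, 0, 0.5],
  [-35, 92, 105, 0, 0, 0, 0.5],
  [-55, 145, 105, 0, 0, 0, 0.5],
  [-75, 198, 105, 0, 0, 0, 0.5],
  [-95, 250, 105, 0, 0, 0, 0.5],
  [-110, 290, 105, 0, 0, 0, 0.5],
])

```text
time: 21.2
tool_pos: [0.4746, -0.0911, 0.1206]
orientation: [[0.138, 0.99, 0.001], [0.99, -0.138, -0.0], [-0.0, 0.001, -1.0]]
ft_force: [1.0, 0.6, 0.1]
finger_gap: 0.0635
finger_force: 65.9
```

Emit:
send_rows([
  [-10, 27, 0, 0, 0, 0, 0.5],
  [-17, 45, 0, 0, 0, 0, 0.5],
  [-17, 48, 0, 0, 0, 0, 0.5],
  [-17, 48, 0, 0, 0, 0, 0.5],
  [-17, 48, 0, 0, 0, 0, 0.5],
  [-17, 48, 0, 0, 0, 0, 0.5],
  [-17, 48, 0, 0, 0, 0, 0.5],
  [-17, 48, 0, 0, 0, 0, 0.5],
])

```text
time: 22.2
tool_pos: [0.4584, -0.0449, 0.1195]
orientation: [[0.139, 0.99, -0.0], [0.99, -0.139, 0.0], [-0.0, -0.0, -1.0]]
ft_force: [0.0, -0.2, 0.4]
finger_gap: 0.0635
finger_force: 65.9
```

```bash
python3 held.py
```

```text
[ 0.4584 -0.0449  0.1195] 0.063
[ 195  208  130  113 9274] [ 0.4594 -0.0433  0.1295]
```

Emit:
send_rows([
  [0, -1, -20, 0, 0, 0, 0.5],
  [0, -1, -40, 0, 0, 0, 0.5],
  [0, -1, -52, 0, 0, 0, 0.5],
  [0, -1, -58, 0, 0, 0, 0.5],
  [0, -1, -61, 0, 0, 0, 0.5],
  [0, -1, -63, 0, 0, 0, 0.5],
  [0, -1, -63, 0, 0, 0, 0.5],
  [0, -1, -63, 0, 0, 0, 0.5],
])

```text
time: 23.25
tool_pos: [0.4586, -0.0458, 0.0568]
orientation: [[0.139, 0.99, 0.0], [0.99, -0.139, -0.0], [-0.0, 0.0, -1.0]]
ft_force: [-0.3, 0.7, -0.3]
finger_gap: 0.0635
finger_force: 65.9
```

Emit:
send_rows([
  [0, 0, 0, 0, 0, 0, 0.25],
  [0, 0, 0, 0, 0, 0, 0.1],
  [0, 0, 0, 0, 0, 0, 0],
  [0, 0, 5, 0, 0, 0, 0],
  [0, 0, 30, 0, 0, 0, 0],
  [0, 0, 65, 0, 0, 0, 0],
  [0, 0, 80, 0, 0, 0, 0],
  [0, 0, 80, 0, 0, 0, 0],
])

```text
time: 24.25
tool_pos: [0.4592, -0.0459, 0.1377]
orientation: [[0.139, 0.99, 0.003], [0.99, -0.139, -0.0], [-0.0, 0.003, -1.0]]
ft_force: [-0.6, -0.4, -0.3]
finger_gap: 0.0852
finger_force: 0.0
```

```bash
python3 look.py 4
```

```text
tcp [ 0.4592 -0.0459  0.1377] 0.0852
scene [([0.4751, -0.3813], 0.0351, 332)]
top [([0.4728, -0.3807], 0.0325, 308)]
expect [260. 200.]
[ 217  164   87   81 4707] [260. 203.] [ 0.459  -0.0466  0.062 ]
```

Emit:
send_rows([
  [3, -58, 0, 0, 0, 0, 0],
  [5, -116, 0, 0, 0, 0, 0],
  [8, -174, 0, 0, 0, 0, 0],
  [10, -232, 0, 0, 0, 0, 0],
  [13, -285, 0, 0, 0, 0, 0],
  [15, -320, -30, 0, 0, 0, 0],
  [15, -335, -75, 0, 0, 0, 0],
  [15, -335, -112, 0, 0, 0, 0],
])

```text
time: 25.4
tool_pos: [0.4725, -0.3815, 0.0217]
orientation: [[0.14, 0.99, -0.001], [0.99, -0.14, 0.001], [0.001, -0.001, -1.0]]
ft_force: [0.8, 0.4, 0.7]
finger_gap: 0.0857
finger_force: 0.0
```

Emit:
send_rows([
  [0, 0, -14, 0, 0, 0, 0],
  [0, 0, -21, 0, 0, 0, 0],
  [0, 0, -21, 0, 0, 0, 0],
  [0, 0, -21, 0, 0, 0, 0.5],
  [0, 0, -21, 0, 0, 0, 0.5],
  [0, 0, -21, 0, 0, 0, 0.5],
  [0, 0, -21, 0, 0, 0, 0.5],
  [0, 0, -10, 0, 0, 0, 0.5],
])

```text
time: 26.4
tool_pos: [0.4735, -0.3807, 0.0154]
orientation: [[0.139, 0.99, 0.0], [0.99, -0.139, -0.0], [-0.0, 0.0, -1.0]]
ft_force: [-0.8, -0.3, -0.2]
finger_gap: 0.0632
finger_force: 65.6
```

Emit:
send_rows([
  [0, 0, 35, 0, 0, 0, 0.5],
  [0, 0, 85, 0, 0, 0, 0.5],
  [-3, 40, 110, 0, 0, 0, 0.5],
  [-5, 92, 110, 0, 0, 0, 0.5],
  [-8, 145, 110, 0, 0, 0, 0.5],
  [-10, 198, 110, 0, 0, 0, 0.5],
  [-12, 250, 110, 0, 0, 0, 0.5],
  [-13, 290, 110, 0, 0, 0, 0.5],
])

```text
time: 27.4
tool_pos: [0.4603, -0.089, 0.1256]
orientation: [[0.138, 0.99, 0.001], [0.99, -0.138, -0.0], [-0.0, 0.001, -1.0]]
ft_force: [1.0, 0.4, -0.8]
finger_gap: 0.0638
finger_force: 65.8
```

Emit:
send_rows([
  [-1, 27, 0, 0, 0, 0, 0.5],
  [-2, 43, 0, 0, 0, 0, 0.5],
  [-2, 46, 0, 0, 0, 0, 0.5],
  [-2, 46, 0, 0, 0, 0, 0.5],
  [-2, 46, 0, 0, 0, 0, 0.5],
  [-2, 46, 0, 0, 0, 0, 0.5],
  [-2, 46, 0, 0, 0, 0, 0.5],
  [-2, 46, 0, 0, 0, 0, 0.5],
])

```text
time: 28.4
tool_pos: [0.4584, -0.0449, 0.1245]
orientation: [[0.139, 0.99, -0.0], [0.99, -0.139, 0.0], [-0.0, -0.0, -1.0]]
ft_force: [-0.3, -0.3, -0.5]
finger_gap: 0.0631
finger_force: 65.8
```

```bash
python3 held.py
```

```text
[ 0.4584 -0.0449  0.1245] 0.0636
[ 195  207  130  113 9138] [ 0.4593 -0.0423  0.1345]
```

Emit:
send_rows([
  [0, -1.5, -20, 0, 0, 0, 0.5],
  [0, -1.5, -36, 0, 0, 0, 0.5],
  [0, -1.5, -46, 0, 0, 0, 0.5],
  [0, -1.5, -51, 0, 0, 0, 0.5],
  [0, -1.5, -54, 0, 0, 0, 0.5],
  [0, -1.5, -55, 0, 0, 0, 0.5],
  [0, -1.5, -55, 0, 0, 0, 0.5],
  [0, -1.5, -55, 0, 0, 0, 0.5],
])

```text
time: 29.45
tool_pos: [0.4586, -0.0463, 0.0698]
orientation: [[0.139, 0.99, 0.0], [0.99, -0.139, -0.0], [0.0, 0.0, -1.0]]
ft_force: [-0.2, -0.7, -1.3]
finger_gap: 0.0632
finger_force: 65.8
```

Emit:
send_rows([
  [0, 0, 0, 0, 0, 0, 0.25],
  [0, 0, 0, 0, 0, 0, 0.1],
  [0, 0, 0, 0, 0, 0, 0],
  [0, 0, 5, 0, 0, 0, 0],
  [0, 0, 30, 0, 0, 0, 0],
  [0, 0, 65, 0, 0, 0, 0],
  [0, 0, 80, 0, 0, 0, 0],
  [0, 0, 80, 0, 0, 0, 0],
])

```text
time: 30.45
tool_pos: [0.4592, -0.0464, 0.1507]
orientation: [[0.139, 0.99, 0.003], [0.99, -0.139, -0.0], [-0.0, 0.003, -1.0]]
ft_force: [0.6, -0.3, 0.6]
finger_gap: 0.0854
finger_force: 0.0
```

```bash
python3 look.py 5
```

```text
tcp [ 0.4592 -0.0464  0.1507] 0.0854
scene []
top [([0.4332, 0.0121], 0.0275, 152)]
expect [260. 200.]
[ 217  164   86   81 4472] [260. 203.] [ 0.4585 -0.0464  0.075 ]
```

View pics/w5.png

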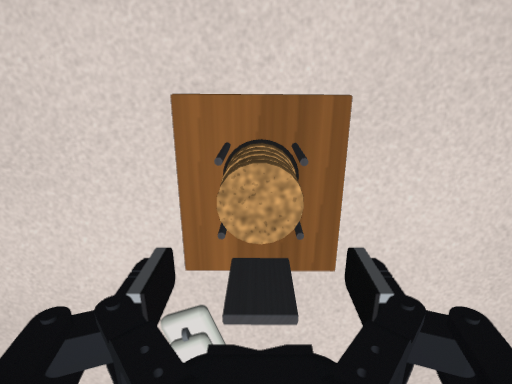

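All five coasters are in one stack centred at (260,203), between the posts. Next I go above the door handle and look.

Emit:
send_rows([
  [0, 0, 40, 0, 0, 4, 0],
  [0, 40, 60, 0, 0, 8, 0],
  [2, 80, 60, 0, 0, 8, 0],
  [4, 120, 60, 0, 0, 8, 0],
  [6, 160, 60, 0, 0, 8, 0],
  [6, 184, 60, 0, 0, 8, 0],
  [6, 184, 60, 0, 0, 8, 0],
  [6, 184, 60, 0, 0, 8, 0],
])

```text
time: 31.6
tool_pos: [0.464, 0.1373, 0.2089]
orientation: [[-0.001, 1.0, -0.001], [1.0, 0.001, -0.0], [-0.0, -0.001, -1.0]]
ft_force: [0.5, -0.0, -0.6]
finger_gap: 0.0853
finger_force: 0.0
```

Run:
```python
from h import *
w=cam("wrist");cv2.imwrite("pics/hd.png",w["image"]);o=get_obs();print(o["tool_pos"])
for p in([.4645,.138,.104],[.4645,.138,.024],[.537,.19,.105],[.425,.19,.105],[.649,.19,.105]):print(p,proj(w,p).round(0))
```

```text
[0.46414091 0.13705081 0.2090656 ]
[0.4645, 0.138, 0.104] [260. 188.]
[0.4645, 0.138, 0.024] [260. 165.]
[0.537, 0.19, 0.105] [353. 126.]
[0.425, 0.19, 0.105] [210. 126.]
[0.649, 0.19, 0.105] [494. 127.]
```

View pics/hd.png

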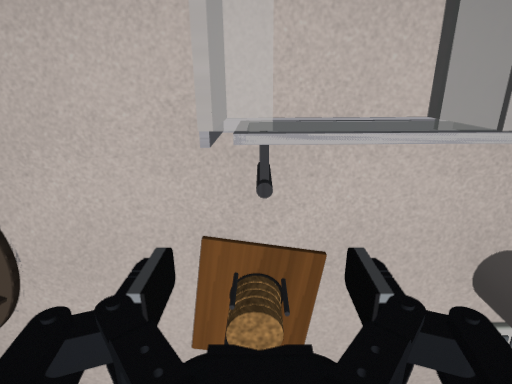

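The handle top is at (264,190), so x≈0.467, y≈0.137. The cupboard front edge is level, so its yaw is about 0, and the notch edge at column 272 confirms the frame. Now I pinch the bar and open the door.

Emit:
send_rows([
  [3, -1, -30, 0, 0, 0, 0],
  [3, -1, -60, 0, 0, 0, 0],
  [3, -1, -90, 0, 0, 0, 0],
  [3, -1, -115, 0, 0, 0, 0],
  [3, -1, -128, 0, 0, 0, 0],
  [3, -1, -128, 0, 0, 0, 0.5],
  [3, -1, -128, 0, 0, 0, 1],
  [3, -1, -128, 0, 0, 0, 1],
])

```text
time: 32.65
tool_pos: [0.468, 0.1368, 0.0824]
orientation: [[-0.0, 1.0, 0.001], [1.0, 0.0, 0.0], [0.0, 0.001, -1.0]]
ft_force: [-0.9, 0.2, 0.3]
finger_gap: 0.0323
finger_force: 0.0
```

Emit:
send_rows([
  [0, 0, 0, 0, 0, 0, 1],
  [0, 0, 0, 0, 0, 0, 1],
  [0, 0, 0, 0, 0, 0, 1],
  [0, 0, 0, 0, 0, 0, 1],
  [5, 0, 0, 0, 0, 0, 1],
  [12, 0, 0, 0, 0, 0, 1],
  [20, 0, 0, 0, 0, 0, 1],
  [30, 0, 0, 0, 0, 0, 1],
])

```text
time: 33.65
tool_pos: [0.4978, 0.137, 0.0823]
orientation: [[-0.001, 1.0, 0.001], [1.0, 0.001, 0.0], [0.0, 0.001, -1.0]]
ft_force: [-2.1, 3.3, 8.3]
finger_gap: 0.0121
finger_force: 58.4
```

Emit:
send_rows([
  [20, 0, 0, 0, 0, 0, 1],
  [45, 0, 0, 0, 0, 0, 1],
  [70, 0, 0, 0, 0, 0, 1],
  [95, 0, 0, 0, 0, 0, 1],
  [120, 0, 0, 0, 0, 0, 1],
  [145, 0, 0, 0, 0, 0, 1],
  [165, 0, 0, 0, 0, 0, 1],
  [175, 0, 0, 0, 0, 0, 1],
])

```text
time: 34.65
tool_pos: [0.6737, 0.1382, 0.0823]
orientation: [[-0.0, 1.0, 0.001], [1.0, 0.0, 0.002], [0.002, 0.001, -1.0]]
ft_force: [-1.6, 11.6, 6.8]
finger_gap: 0.0117
finger_force: 59.3
```

Emit:
send_rows([
  [0, 0, 0, 0, 0, 0, 1],
  [0, 0, 0, 0, 0, 0, 0.5],
  [0, 0, 0, 0, 0, 0, 0.3],
  [0, 0, 20, 0, 0, 0, 0],
  [0, 0, 60, 0, 0, 0, 0],
  [0, 0, 100, 0, 0, 0, 0],
  [0, 0, 120, 0, 0, 0, 0],
  [0, 0, 120, 0, 0, 0, 0],
])

```text
time: 35.65
tool_pos: [0.6736, 0.1368, 0.2048]
orientation: [[-0.0, 1.0, 0.004], [1.0, 0.0, 0.001], [0.001, 0.004, -1.0]]
ft_force: [0.7, 0.8, -0.6]
finger_gap: 0.0857
finger_force: 0.0
```

Run:
```python
from h import *
c=cam("top");s=cam("scene");
a=cv2.resize(c["image"][75:275,70:290],None,fx=1.8,fy=1.8);b=cv2.resize(s["image"][90:270,220:440],None,fx=1.8,fy=1.8)
b=cv2.copyMakeBorder(b,0,a.shape[0]-b.shape[0],0,0,0)
cv2.imwrite("pics/e.png",cv2.convertScaleAbs(np.hstack([a,b]),alpha=1.6))
```

```text
(no output)
```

View pics/e.png

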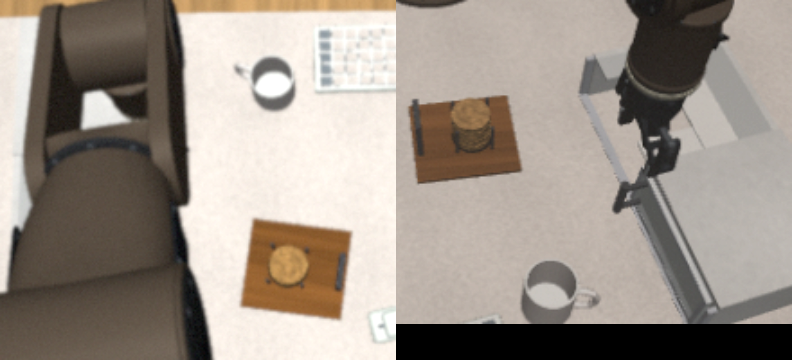

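The door is open and stays there; its handle is now in front of the second bay, and the tray and stack are unmoved. Next, the tray's pull.

Emit:
send_rows([
  [-28, -34, 0, 0, 0, 10.2, 0],
  [-57, -68, 0, 0, 0, 20.5, 0],
  [-85, -102, 0, 0, 0, 30.7, 0],
  [-114, -137, 0, 0, 0, 41, 0],
  [-142, -171, 0, 0, 0, 51.2, 0],
  [-170, -205, 0, 0, 0, 61.5, 0],
  [-199, -239, 0, 0, 0, 71.7, 0],
  [-227, -273, 0, 0, 0, 82, 0],
])

```text
time: 36.75
tool_pos: [0.4441, -0.1366, 0.2009]
orientation: [[-0.991, 0.135, -0.002], [0.135, 0.991, 0.0], [0.002, 0.0, -1.0]]
ft_force: [0.7, -0.3, 1.0]
finger_gap: 0.0851
finger_force: 0.0
```

Emit:
send_rows([
  [0, 0, -10, 0, 0, 0, 0],
  [0, 0, -20, 0, 0, 0, 0],
  [0, 0, -20, 0, 0, 0, 0],
  [0, 0, -20, 0, 0, 0, 0],
  [0, 0, -20, 0, 0, 0, 0],
  [0, 0, -20, 0, 0, 0, 0],
  [0, 0, -20, 0, 0, 0, 0],
  [0, 0, -20, 0, 0, 0, 0],
])

```text
time: 37.75
tool_pos: [0.4458, -0.1359, 0.1816]
orientation: [[-0.99, 0.141, 0.0], [0.141, 0.99, -0.0], [-0.0, -0.0, -1.0]]
ft_force: [-0.6, 0.1, 0.0]
finger_gap: 0.0855
finger_force: 0.0
```

Run:
```python
from h import *
w=cam("wrist");cv2.imwrite("pics/pl.png",w["image"]);o=get_obs();print(o["tool_pos"])
x=np.array([.139,.99,0]);y=np.array([-.99,.139,0]);c0=np.array([.4572,-.0592,0])
for a,b in((-.073,.03),(-.073,-.03),(-.083,.03),(-.083,-.03)):print(proj(w,c0+a*x+b*y+[0,0,.094]).round(0))
```

```text
[ 0.44579202 -0.13594554  0.18164663]
[266. 160.]
[266. 232.]
[253. 160.]
[254. 232.]
```

View pics/pl.png

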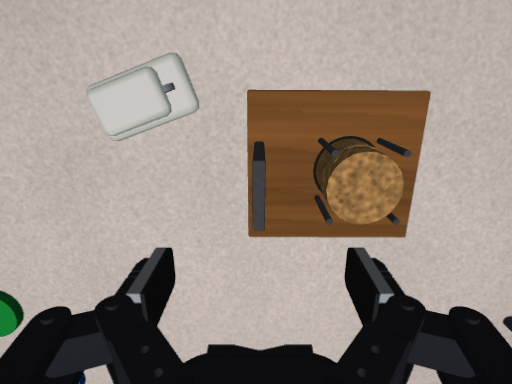

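The pull top is at (259,195), as predicted, and aligned with the fingers. I descend and pinch it.

Emit:
send_rows([
  [0, 0, -30, 0, 0, 0, 0.3],
  [0, 0, -60, 0, 0, 0, 0.3],
  [0, 0, -85, 0, 0, 0, 0.3],
  [0, 0, -100, 0, 0, 0, 0.3],
  [0, 0, -107, 0, 0, 0, 0.3],
  [0, 0, -109, 0, 0, 0, 0.5],
  [0, 0, -109, 0, 0, 0, 0.7],
  [0, 0, -109, 0, 0, 0, 1],
])

```text
time: 38.8
tool_pos: [0.4462, -0.1362, 0.0732]
orientation: [[-0.99, 0.141, 0.001], [0.141, 0.99, -0.001], [-0.001, -0.0, -1.0]]
ft_force: [-5.4, 4.2, 45.2]
finger_gap: 0.0093
finger_force: 59.2
```

Emit:
send_rows([
  [0, 0, 0, 0, 0, 0, 1],
  [0, 0, 0, 0, 0, 0, 1],
  [0, 0, 0, 0, 0, 0, 1],
  [0, 0, 0, 0, 0, 0, 1],
  [0, 0, 0, 0, 0, 0, 1],
  [0, 0, 0, 0, 0, 0, 1],
  [0, 0, 0, 0, 0, 0, 1],
  [0, 0, 0, 0, 0, 0, 1],
])

```text
time: 39.8
tool_pos: [0.4461, -0.1361, 0.0732]
orientation: [[-0.99, 0.141, 0.001], [0.141, 0.99, -0.0], [-0.001, -0.0, -1.0]]
ft_force: [-1.1, -0.2, 6.2]
finger_gap: 0.009
finger_force: 59.1
```

Emit:
send_rows([
  [2, 3, 0, 0, 0, 0, 1],
  [6, 8, 0, 0, 0, 1, 1],
  [11, 14, 0, 0, 0, 1.5, 1],
  [17, 21, 0, 0, 0, 2, 1],
  [23, 29, 0, 0, 0, 2.5, 1],
  [29, 37, 0, 0, 0, 3, 1],
  [35, 45, 0, 0, 0, 3.5, 1],
  [41, 53, 0, 0, 0, 4, 1],
])

```text
time: 40.8
tool_pos: [0.4867, -0.0832, 0.0733]
orientation: [[-0.998, 0.07, 0.0], [0.07, 0.998, -0.001], [-0.0, -0.001, -1.0]]
ft_force: [-6.4, -9.7, 9.0]
finger_gap: 0.0088
finger_force: 59.9
```

Emit:
send_rows([
  [6, 8, 0, 0, 0, 1, 1],
  [12, 16, 0, 0, 0, 1.5, 1],
  [19, 24, 0, 0, 0, 2, 1],
  [26, 33, 0, 0, 0, 2.5, 1],
  [33, 42, 0, 0, 0, 3, 1],
  [40, 51, 0, 0, 0, 3.5, 1],
  [46, 58, 0, 0, 0, 4, 1],
  [50, 63, 0, 0, 0, 4, 1],
])

```text
time: 41.8
tool_pos: [0.5362, -0.0203, 0.0732]
orientation: [[-1.0, 0.0, -0.001], [0.0, 1.0, -0.001], [0.001, -0.001, -1.0]]
ft_force: [-8.9, -9.4, 11.6]
finger_gap: 0.0093
finger_force: 60.4
```

Run:
```python
from h import *
c=cam("top");s=cam("scene");w=cam("wrist");print(get_obs()["tool_pos"],get_obs()["finger_gap"])
b=cv2.resize(s["image"][90:270,220:440],None,fx=1.8,fy=1.8)
d=cv2.resize(w["image"],(400,300))
b=cv2.copyMakeBorder(b,0,360-b.shape[0],0,0,0);d=cv2.copyMakeBorder(d,0,60,0,0,0)
cv2.imwrite("pics/g.png",cv2.convertScaleAbs(np.hstack([d,b]),alpha=1.5))
```

```text
[ 0.53669969 -0.01979498  0.07327173] 0.009239072888162041
```

View pics/g.png

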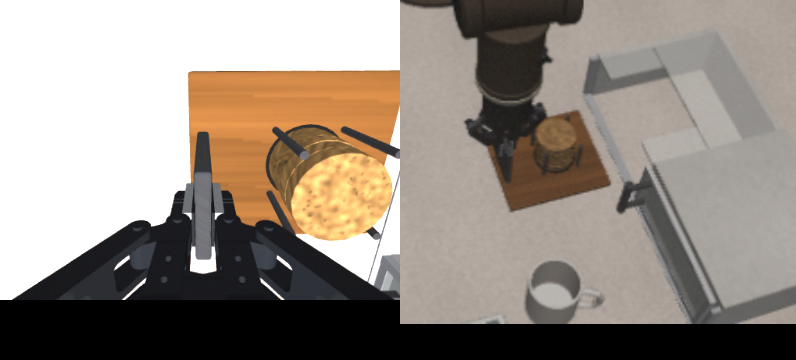

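The tray is aligned at yaw 90° in front of the open bay, with the stack intact. Now I push it straight in.

Emit:
send_rows([
  [0, 3, 0, 0, 0, 0, 1],
  [0, 9, 0, 0, 0, 0, 1],
  [0, 18, 0, 0, 0, 0, 1],
  [0, 30, 0, 0, 0, 0, 1],
  [0, 43, 0, 0, 0, 0, 1],
  [0, 57, 0, 0, 0, 0, 1],
  [0, 71, 0, 0, 0, 0, 1],
  [0, 85, 0, 0, 0, 0, 1],
])

```text
time: 42.95
tool_pos: [0.5372, 0.0649, 0.0733]
orientation: [[-1.0, 0.001, 0.001], [0.001, 1.0, -0.001], [-0.001, -0.001, -1.0]]
ft_force: [-0.1, -8.4, 3.4]
finger_gap: 0.0092
finger_force: 59.2
```

Emit:
send_rows([
  [0, 13, 0, 0, 0, 0, 1],
  [0, 26, 0, 0, 0, 0, 1],
  [0, 39, 0, 0, 0, 0, 1],
  [0, 51, 0, 0, 0, 0, 1],
  [0, 62, 0, 0, 0, 0, 1],
  [0, 72, 0, 0, 0, 0, 1],
  [0, 80, 0, 0, 0, 0, 1],
  [0, 85, 0, 0, 0, 0, 1],
])

```text
time: 43.95
tool_pos: [0.537, 0.1498, 0.0733]
orientation: [[-1.0, 0.001, 0.001], [0.001, 1.0, -0.001], [-0.001, -0.001, -1.0]]
ft_force: [-0.3, -10.8, 5.8]
finger_gap: 0.0093
finger_force: 59.5
```

Emit:
send_rows([
  [0, 10, 0, 0, 0, 0, 1],
  [0, 22, 0, 0, 0, 0, 1],
  [0, 34, 0, 0, 0, 0, 1],
  [0, 46, 0, 0, 0, 0, 1],
  [0, 57, 0, 0, 0, 0, 1],
  [0, 67, 0, 0, 0, 0, 1],
  [0, 75, 0, 0, 0, 0, 1],
  [0, 80, 0, 0, 0, 0, 1],
])

```text
time: 44.95
tool_pos: [0.5369, 0.2296, 0.0733]
orientation: [[-1.0, 0.001, 0.0], [0.001, 1.0, -0.001], [-0.0, -0.001, -1.0]]
ft_force: [-0.0, -10.9, 6.2]
finger_gap: 0.0087
finger_force: 59.7
```

Emit:
send_rows([
  [0, 0, 0, 0, 0, 0, 1],
  [0, 0, 0, 0, 0, 0, 0.85],
  [0, 0, 0, 0, 0, 0, 0.7],
  [0, 0, 0, 0, 0, 0, 0.6],
  [0, 0, 0, 0, 0, 0, 0.6],
  [0, 0, 20, 0, 0, 0, 0.6],
  [0, 0, 60, 0, 0, 0, 0.6],
  [0, 0, 110, 0, 0, 0, 0.6],
])

```text
time: 45.95
tool_pos: [0.5361, 0.2298, 0.183]
orientation: [[-1.0, 0.002, -0.002], [0.002, 1.0, -0.001], [0.002, -0.001, -1.0]]
ft_force: [0.8, -0.3, 0.7]
finger_gap: 0.034
finger_force: 0.0
```

Run:
```python
from h import *
w=cam("wrist");s=cam("scene");print(get_obs()["tool_pos"],get_obs()["finger_gap"])
b=cv2.resize(s["image"][90:270,220:440],None,fx=1.3,fy=1.3)
d=w["image"];b=cv2.copyMakeBorder(b,0,384-b.shape[0],0,0,0)
for p in([.537,.190,.105],[.537,.305-.09,.01],[.457,.305-.09,.01],[.617,.395,.01],[.537,.32,.075]):print(p,proj(w,p).round(0))
cv2.imwrite("pics/i.png",np.hstack([d,cv2.convertScaleAbs(b,alpha=1.5)]))
```

```text
[0.53926522 0.23105313 0.18753413] 0.034441722616130266
[0.537, 0.19, 0.105] [208. 203.]
[0.537, 0.215, 0.01] [246. 170.]
[0.457, 0.215, 0.01] [245.  90.]
[0.617, 0.395, 0.01] [404. 237.]
[0.537, 0.32, 0.075] [366. 190.]
```

View pics/i.png

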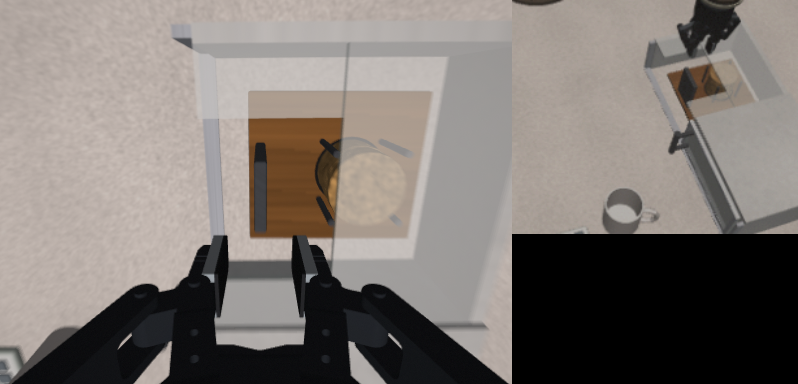

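The tray is fully in: its rear edge is at column 249, beyond the doorway at about 215, and the stack is intact under the clear roof. Now back to the handle.

Emit:
send_rows([
  [0, -10, 20, 0, 0, -10, 0.6],
  [20, -30, 20, 0, 0, -20, 0.6],
  [40, -50, 20, 0, 0, -30, 0.3],
  [60, -70, 20, 0, 0, -40, 0],
  [80, -85, 20, 0, 0, -50, 0],
  [100, -93, 20, 0, 0, -60, 0],
  [120, -93, 20, 0, 0, -70, 0],
  [137, -93, 20, 0, 0, -80, 0],
])

```text
time: 47.05
tool_pos: [0.6742, 0.1368, 0.2019]
orientation: [[-0.166, 0.986, -0.001], [0.986, 0.166, -0.0], [0.0, -0.001, -1.0]]
ft_force: [-0.2, -0.2, 0.6]
finger_gap: 0.0854
finger_force: 0.0
```

Emit:
send_rows([
  [0, 0, 0, 0, 0, -10, 0],
  [0, 0, 0, 0, 0, -10, 0],
  [0, 0, 0, 0, 0, -10, 0],
  [0, 0, 0, 0, 0, -10, 0],
  [0, 0, 0, 0, 0, -10, 0],
  [0, 0, 0, 0, 0, -10, 0],
  [0, 0, 0, 0, 0, -10, 0],
  [0, 0, 0, 0, 0, -10, 0],
])

```text
time: 48.05
tool_pos: [0.6737, 0.1371, 0.2026]
orientation: [[0.001, 1.0, -0.0], [1.0, -0.001, -0.0], [-0.0, -0.0, -1.0]]
ft_force: [-0.1, 0.3, 0.4]
finger_gap: 0.0853
finger_force: 0.0
```

Emit:
send_rows([
  [0, 0, -30, 0, 0, 0, 0],
  [0, 0, -60, 0, 0, 0, 0],
  [0, 0, -90, 0, 0, 0, 0],
  [0, 0, -110, 0, 0, 0, 0],
  [0, 0, -120, 0, 0, 0, 0],
  [0, 0, -120, 0, 0, 0, 0.5],
  [0, 0, -120, 0, 0, 0, 1],
  [0, 0, -120, 0, 0, 0, 1],
])

```text
time: 49.05
tool_pos: [0.6743, 0.1372, 0.0835]
orientation: [[0.002, 1.0, 0.001], [1.0, -0.002, 0.0], [0.0, 0.001, -1.0]]
ft_force: [0.6, 0.2, 0.1]
finger_gap: 0.0321
finger_force: 0.0
```

Emit:
send_rows([
  [0, 0, 0, 0, 0, 0, 1],
  [0, 0, 0, 0, 0, 0, 1],
  [0, 0, 0, 0, 0, 0, 1],
  [-5, 0, 0, 0, 0, 0, 1],
  [-20, 0, 0, 0, 0, 0, 1],
  [-45, 0, 0, 0, 0, 0, 1],
  [-70, 0, 0, 0, 0, 0, 1],
  [-95, 0, 0, 0, 0, 0, 1],
])

```text
time: 50.05
tool_pos: [0.5788, 0.1365, 0.0833]
orientation: [[0.001, 1.0, 0.002], [1.0, -0.001, -0.0], [-0.0, 0.002, -1.0]]
ft_force: [2.4, -8.0, 6.4]
finger_gap: 0.0121
finger_force: 59.3
```

Emit:
send_rows([
  [-20, 0, 0, 0, 0, 0, 1],
  [-45, 0, 0, 0, 0, 0, 1],
  [-70, 0, 0, 0, 0, 0, 1],
  [-90, 0, 0, 0, 0, 0, 1],
  [-108, 0, 0, 0, 0, 0, 1],
  [-120, 0, 0, 0, 0, 0, 1],
  [-128, 0, 0, 0, 0, 0, 1],
  [-128, 0, 0, 0, 0, 0, 1],
])

```text
time: 51.05
tool_pos: [0.4499, 0.1357, 0.0833]
orientation: [[0.001, 1.0, -0.0], [1.0, -0.001, -0.001], [-0.001, -0.0, -1.0]]
ft_force: [-0.4, -23.6, 16.6]
finger_gap: 0.0125
finger_force: 60.6
```

Emit:
send_rows([
  [-2, -1, 0, 0, 0, 0, 1],
  [-4, -1.5, 0, 0, 0, 0, 1],
  [-6, -1.5, 0, 0, 0, 0, 1],
  [-7, -1.5, 0, 0, 0, 0, 1],
  [-8, -1.5, 0, 0, 0, 0, 1],
  [-9, -1.5, 0, 0, 0, 0, 1],
  [-9, -1.5, 0, 0, 0, 0, 1],
  [-9, -1.5, 0, 0, 0, 0, 1],
])

```text
time: 52.05
tool_pos: [0.4441, 0.1355, 0.0834]
orientation: [[0.001, 1.0, 0.005], [1.0, -0.001, 0.0], [0.0, 0.005, -1.0]]
ft_force: [10.3, -8.3, 2.6]
finger_gap: 0.0123
finger_force: 59.0
```

A stop force of 10 N at x=0.444 means the door has reached its shut stop. I release, retreat and check.

Emit:
send_rows([
  [0, 0, 0, 0, 0, 0, 0.8],
  [0, 0, 0, 0, 0, 0, 0.5],
  [0, 0, 0, 0, 0, 0, 0.3],
  [0, 0, 20, 0, 0, 0, 0.1],
  [0, 0, 60, 0, 0, 0, 0],
  [0, 0, 110, 0, 0, 0, 0],
  [0, 0, 130, 0, 0, 0, 0],
  [0, 0, 130, 0, 0, 0, 0],
])

```text
time: 53.05
tool_pos: [0.4423, 0.1358, 0.2138]
orientation: [[0.001, 1.0, 0.003], [1.0, -0.001, 0.001], [0.001, 0.003, -1.0]]
ft_force: [-0.2, 0.0, -0.9]
finger_gap: 0.0853
finger_force: 0.0
```

Emit:
send_rows([
  [0, -20, 0, 0, 0, 0, 0],
  [0, -60, 0, 0, 0, 0, 0],
  [0, -100, 0, 0, 0, 0, 0],
  [0, -140, 0, 0, 0, 0, 0],
  [0, -180, 0, 0, 0, 0, 0],
  [0, -200, 0, 0, 0, 0, 0],
  [0, -200, 0, 0, 0, 0, 0],
  [0, -200, 0, 0, 0, 0, 0],
])

```text
time: 54.05
tool_pos: [0.4412, -0.0638, 0.2118]
orientation: [[0.002, 1.0, -0.001], [1.0, -0.002, 0.001], [0.0, -0.001, -1.0]]
ft_force: [-0.4, -0.2, -0.6]
finger_gap: 0.0853
finger_force: 0.0
```

Run:
```python
from h import *
s=cam("scene");t=cam("top");print(get_obs()["tool_pos"])
b=cv2.resize(s["image"][90:270,280:480],None,fx=2,fy=2);a=cv2.resize(t["image"][75:255,70:270],None,fx=2,fy=2)
for d in(0,.02):
  print(d,"handle",[proj(c,[.4425+d,.14,.104]).round(1).tolist() for c in(s,t)],"door end",[proj(c,[.657+d,.181,.098]).round(1).tolist() for c in(s,t)])
cv2.imwrite("pics/j.png",cv2.convertScaleAbs(np.hstack([b,a]),alpha=1.6))
```

```text
[ 0.4414971  -0.06357814  0.21217569]
0 handle [[318.6, 129.9], [167.5, 226.6]] door end [[358.1, 185.5], [155.8, 157.8]]
0.02 handle [[320.9, 134.9], [167.6, 220.0]] door end [[360.8, 191.4], [156.0, 151.6]]
```

View pics/j.png

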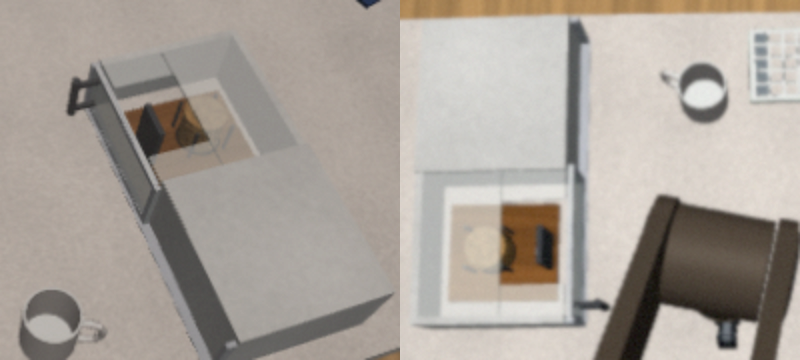

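The door end is at (155,158) and the handle at (317,131), both matching the shut position. The tray and stack are inside, and the robot is clear of everything. Handing in.

```bash
python3 -c "
from workcell import close_job
print(close_job())"
```

```text
the job is handed in; nothing more can be done
None
```

I handed the job in after about 54 s: all five coasters are stacked on the tray's mark, the tray is fully inside the bay, the door is shut, and the mug and mouse were never touched; the hand-in returned no verdict.

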